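# Charge the copper cup from the pedal-operated tin dispenser

## Robot

A 6-joint arm with a two-finger parallel gripper is mounted at the origin on the work surface. World frame = base frame: x ahead of the robot, y to its left, z up, the work surface at z = 0. Lengths are in m, angles in degrees, forces in N, time in s.
With the tool pointing down it reaches from about 0.375 to 0.9 m from the base axis. Payload 3.1 kg.
Tool frame: the origin (TCP) lies at the very end of the fingers, on their centre line; the grasp point (between the pads) lies 19 mm behind it; z points along the fingers, y is the line along which they close (so a half turn about z gives the same grasp; the last joint's range is limited). The gripper opens to 87 mm and grips with 3 to 60 N. Pads are 19 mm wide; open, the fingers measure 117 mm over their backs; the gripper's body (75 mm by 190 mm) begins 51 mm behind the grasp point.
Start: joints at [55.606, 30.224, 82.088, -0, 67.689, -10.227], TCP at [0.256, 0.57, 0.223] pointing down, gripper open.
Joint ranges: [-176.69, 176.69], [-43.24, 126.21], [12.49, 139.97], [-82, 262], [0, 151.66], [-163.58, 163.58]. Speed limits (degrees/s): [159.86, 159.86, 180, 180, 180, 180].

## Interface

Orientations are given as a 3x3 rotation matrix whose columns are the frame's x, y, z axes.
In Python, from rig import bot, imaging gives the robot as it stands.
- The arm moves only by the tool drive_tool, never from a script. Its argument "deltas" is text: rows parted by semicolons, each of 5 numbers parted by spaces: the finger opening in mm, from 0 to 87, then the shift along the world's x, y, z in mm, then the turn about the world's z in rad. In form: jaw dx dy dz twist; .... A call has 1 to 12 rows; each row is the pose to reach, as a shift and turn from the pose commanded when the call began; what a row does not reach only later rows make up. A row lasts 1/10 s, in which the tool goes at most 50 mm and 8.59 degrees, less where a joint would pass 70% of its speed; a pose out of reach is approached as far as the arm can. A call with a gripper value outside its range is refused whole. The fingers move at their own pace and stop on an object; the grip force is fixed at half the most. Time passes only in rows, so rows that repeat a pose let the fingers close. It gives the time, the measured TCP pose, the force, the opening and the grip force at its end, in the units of the state.
- bot.read_state(): the state, without advancing time (a new reading comes with each control period).
- imaging.capture(name): name is "scene" or "top" or "wrist"; returns the picture (384x512x3 uint8, red, green, blue); there is no depth.
- imaging.camera_model(name): a dict with "fx", "fy", "cx", "cy" (pixels), "T" (4x4, takes a point from camera to world coordinates). Camera axes: x right, y down, z forward; pixel columns grow to the right and rows downward; lengths in m; the calibration is good to about 2 mm. A picture is of the moment at which its call begins: read the wrist's pose just before it. camera_model takes no time and is no camera call; for the wrist camera it gives the pose at the moment of the call.
- bot.hand_in(): hands the job in; it is judged then, once.
The state is a dict: "time_s": time; "joint_positions": joint angles; "qvel": joint speeds; "tau": joint torques, N m; "position": TCP position; "tcp_rot": TCP orientation; "force": force on the tool from outside, world axes, zero at the start; "moment": the same for the moment, N m; "opening": opening from 0.0 (shut) to 1.0 (fully open); "grasp_force": force on a finger pad.
Only numpy, scipy, OpenCV 4.12 (cv2) and the standard library are available. Lean on these libraries where they do the work, as an engineer would, in place of code of your own. Each camera call takes 0.05 s, during which the arm holds its last target. There are 200 camera calls.

## Task

Load the copper cup with tin for tinning: stand the cup upright on the brass ring under the dispenser's chute and let go of it, then press the pedal gently but fully down to its stop and hold it so the red lid opens right up and the tin slug rolls into the cup. Then ease the pedal back up so the lid closes softly without slamming, leave the loaded cup standing on the ring, and leave everything else where it is.

Things in the scene. Friction and masses are not known exactly. Their poses are not given: they have to be found in the camera images.
- dispenser: Fixed green dispenser on a dark base plate 130 x 275 x 6 mm (local x -65 to 65, y -105 to 170) with a tongue under the pedal. Origin at table level under the housing, z up; x points away from the pedal, y along the chute, downhill to the cup. Open chute 50 mm wide ends in a lip at local y = 85, its side walls 107 mm above the table there. Tallest part: red lid, local y -50 to 45, 156 mm high shut, 215 open.
- cup_spot (a point): Centre of the flat brass ring (72 mm across) on the base plate, where the cup must stand: on the plate's top, 6 mm above the table, 122 mm along the dispenser's y axis, 37 mm beyond the chute's lip. Its axes are the dispenser's.
- pedal: Pedal lever, sticking out from the housing towards the robot (dispenser -x). Origin on its hinge (parallel to dispenser y), 52 mm above the table. Sprung: about 3 to 6 N at the pad starts it, 8 to 13 N holds it fully down; let go, it flies up. Fully down it bears on the stop block, to be felt: the force then rises by 3 to 5 N per mm. More than 20 N of press strains the linkage.
- pedal_pad (a point): Middle of the top of the black, slightly springy rubber pad (56 mm along the lever x 64 mm wide, thin red ribs), 130 mm out from the pedal's hinge. At rest about 76 mm above the table; at the stop 30 to 45 mm lower, differing each time. It tilts with the lever: 7 degrees up at rest, 7 to 11 down when pressed. Press it from above with closed fingertips.
- lid (a joint): Opening angle of the red hood-lid in rad: 0 shut, about 0.39 to 0.54 fully open (pedal on its stop, differing each time); geared to the pedal all the way, it falls with it. Closing faster than 0.9 rad/s counts as slamming (about 70 mm/s at the pad).
- lid_edge (a point): Middle of the lid's free front edge (black grip bar), 88 mm in front of the lid's hinge; the hinge line is parallel to the dispenser's x axis. About 156 mm above the table when shut. It need not be touched.
- cup: Open copper cup, round, no handle, outer rim diameter 64 mm, height 70 mm, wall 3 mm, about 0.22 kg, narrowing slightly to the foot. Origin at the centre of its underside, z up through the mouth. Stands on the table to the robot's left; can be gripped across its outside near the rim from above.
- slug_center (a point): Centre of the tin slug: a bright round bar 28 mm in diameter, 36 mm long, 0.16 kg, lying across the chute under the lid, held back by the lid's front apron. It rolls out when the lid is right up.
- copper_band: Bystander: plain copper ring without a floor, 68 mm across, 40 mm high. Origin at the centre of its underside.
- flux_jar: Bystander: amber jar with black cap, 56 mm across, 65 mm high. Origin at the centre of its underside.
- spare_slug: Bystander: second tin slug, stood on end (28 mm across, 36 mm high) beside the dispenser. Origin at the centre of its underside.
- hammer: Bystander: hammer lying on the right of the table.
- brush: Bystander: brush lying on the right of the table.
- tin_bar: Bystander: bar of tin 160 x 18 x 12 mm lying on the right of the table.
- oak_block: Bystander: wooden block 90 x 70 x 50 mm at the far left of the dispenser.
- stop_block: Brass stop block (foot 36 x 44 mm, round post with a black rubber top) standing on the plate's tongue under the pedal lever; it limits the pedal's travel. The smith sets it nearer to or farther from the hinge, so the pedal's bottom position differs each time and must be felt. Origin at the centre of its underside. Leave it in place.

How it is judged (in metres and radians):
On the way, in this order (a step that is already met when the one before it is completed fails the run):
1. the empty cup stands upright on the brass ring, released (horizontal distance between cup and cup_spot below 0.015 m and z of cup in the frame of cup_spot below 0.004 m and angle between cup's own z axis and vertical below 0.1 rad and contact force between each of the arm, the fingers and cup below 0.1 N and value of joint lid below 0.05 rad), for 0.2 s.
2. the pedal is held down on its stop block with the lid right up and the slug in the cup (value of joint lid above 0.37 rad and contact force between pedal and stop_block above 1 N and horizontal distance between slug_center and cup below 0.028 m and z of slug_center in the frame of cup below 0.05 m), for 0.3 s.
3. the pedal is eased up and the lid is shut (value of joint lid below 0.03 rad), for 0.2 s.
At the end, for the whole second after the job is handed in: The lid is shut (within 0.03 rad), the cup stands upright and at rest on the brass ring (centre within 20 mm, tilt under 0.1 rad) with the tin slug inside it (value of joint lid below 0.03 rad and horizontal distance between cup and cup_spot below 0.02 m and angle between cup's own z axis and vertical below 0.1 rad and horizontal distance between slug_center and cup below 0.028 m and z of slug_center in the frame of cup below 0.05 m and linear speed of cup below 0.02 m/s); the robot touches nothing.
It fails at once if the pedal is forced (pressed with more than 20 N) (contact force between any of the fingers, the arm and pedal above 20 N).
It fails at once if the lid slams (closes faster than 0.9 rad/s) (velocity of joint lid below -0.9 rad/s).
It fails at once if a bystander or the stop block is moved more than 20 mm (distance of any of copper_band, flux_jar, spare_slug, hammer, brush, tin_bar, oak_block, stop_block from where it was at the start of the episode above 0.02 m).
It also fails if it takes over 64 s, if anything falls off the work surface, if the arm or the gripper's body presses on something with over 40 N, if the wrist force passes 120 N, or if a joint passes its speed limit or range.

## Working session

There is one attempt and no reset: what is moved stays moved. The work goes in short steps, Python scripts to look and compute and a tool call to move; the robot and the scene stay as the last step left them, time stands still between calls to the robot, and variables do not carry over. Pictures are saved under pics/ and viewed, at most 10 in all, crops included, and the job is handed in when it is done.

Besides the shell and the picture viewer there is one more tool, called after ">>>" as name(argument=value, ...) on one line, values as JSON. drive_tool: Moves the arm, as the interface text tells. Its arguments: {"type":"object","properties":{"deltas":{"type":"string"}},"required":["deltas"]}

```bash
mkdir -p pics; python3 - <<'E'
from rig import bot, imaging
import cv2
s=bot.read_state(); print(s)
for n in("scene","top"):
    m=imaging.camera_model(n); print(n,m)
    cv2.imwrite(f"pics/{n}0.png",imaging.capture(n)[:,:,::-1])
E
```

```text
{'time_s': 0.0, 'joint_positions': array([ 5.56042769e+01,  3.02783251e+01,  8.21569275e+01, -8.40645238e-04,
        6.76895862e+01, -1.02263971e+01]), 'qvel': array([-0.04730025, -0.02053576, -0.10946561,  0.03356925, -0.03989371,
       -0.00762668]), 'tau': array([ 9.05679644e-05, -4.40043283e+01, -1.76596534e+01,  6.32844167e-02,
        5.84064180e-02, -1.71721636e-04]), 'position': array([0.25543952, 0.56960548, 0.22157551]), 'tcp_rot': array([[-9.12341502e-01,  4.09428256e-01, -1.21964147e-03],
       [ 4.09429902e-01,  9.12339791e-01, -1.80555495e-03],
       [ 3.73482229e-04, -2.14664040e-03, -9.99997626e-01]]), 'force': array([ 0.00562747,  0.09263126, -0.55824596]), 'moment': array([ 0.05065865, -0.01236251, -0.01309987]), 'grasp_force': 0.0, 'opening': 0.99892183275938}
scene {'fx': 352.6676102225403, 'fy': 352.6676102225403, 'cx': 254.8375054791117, 'cy': 193.95527501981596, 'T': array([[-0.62966954,  0.53868569, -0.55976244,  1.16665338],
       [ 0.77658538,  0.41719934, -0.47208035,  0.47029526],
       [-0.0207704 , -0.73195795, -0.68103315,  0.87333943],
       [ 0.        ,  0.        ,  0.        ,  1.        ]])}
top {'fx': 358.8101351062528, 'fy': 358.8101351062528, 'cx': 254.25450175733263, 'cy': 196.16148463309779, 'T': array([[-0.0094655 , -0.9915697 ,  0.12922823,  0.39243475],
       [-0.99985345,  0.00754161, -0.0153688 , -0.02935968],
       [ 0.01426464, -0.12935476, -0.99149577,  1.00031132],
       [ 0.        ,  0.        ,  0.        ,  1.        ]])}
```

View pics/scene0.png

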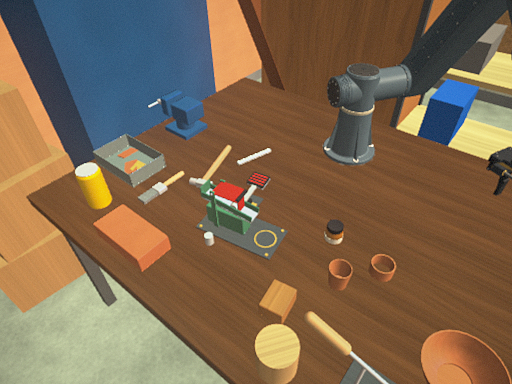

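View pics/top0.png

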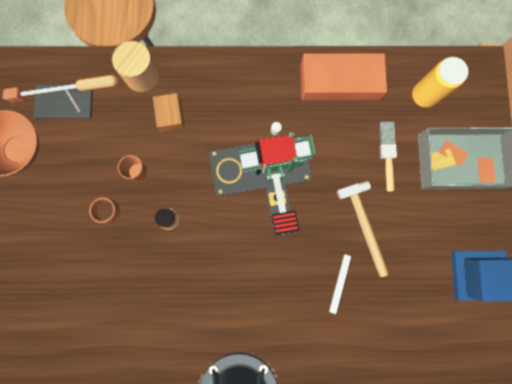

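The scene view shows the cup at (340,273), the band at (382,266) and the jar at (334,232). In the top view the cup is at (130,167), band (103,210), jar (166,217), ring (229,170), pad (285,223).

```bash
cat > h.py <<'E'
import numpy as np, cv2
from rig import bot, imaging
def cast(m,uv,z):
    uv=np.atleast_2d(uv).astype(float); T=m["T"]
    d=np.c_[(uv[:,0]-m["cx"])/m["fx"],(uv[:,1]-m["cy"])/m["fy"],np.ones(len(uv))]@T[:3,:3].T
    return T[:3,3]+d*((z-T[2,3])/d[:,2])[:,None]
def proj(m,p):
    q=(np.atleast_2d(p)-m["T"][:3,3])@m["T"][:3,:3]
    return np.c_[q[:,0]/q[:,2]*m["fx"]+m["cx"],q[:,1]/q[:,2]*m["fy"]+m["cy"]]
E
python3 - <<'E'
from h import *
np.set_printoptions(precision=4,suppress=True)
m=imaging.camera_model("top"); im=cv2.imread("pics/top0.png"); hsv=cv2.cvtColor(im,cv2.COLOR_BGR2HSV)
def blobs(mask,box,z,name,mn=4):
    x0,y0,x1,y1=box; k=np.zeros_like(mask);k[y0:y1,x0:x1]=mask[y0:y1,x0:x1]
    n,l,st,c=cv2.connectedComponentsWithStats(k)
    for i in range(1,n):
        if st[i,4]>=mn: print(name,st[i],c[i],cast(m,c[i],z)[0])
    return k
y=cv2.inRange(hsv,(18,90,110),(35,255,255)); k=blobs(y,(200,140,320,205),.006,"yellow")
r=cv2.inRange(hsv,(0,170,100),(6,255,255))|cv2.inRange(hsv,(174,170,100),(180,255,255))
k=blobs(r,(265,205,305,240),.076,"pad"); p=np.argwhere(k)[:,::-1]
rect=cv2.minAreaRect(p.astype(np.float32)); print(rect,cast(m,cv2.boxPoints(rect),.076)); print("rect c",cast(m,rect[0],.076))
print(hsv[160:176:3,118:145:3].tolist())
big=cv2.resize(im[130:245,90:325],None,fx=3.4,fy=3.4,interpolation=cv2.INTER_CUBIC); cv2.imwrite("pics/c1.png",big)
E
```

```text
yellow [212 151   4   5  13] [213.7692 153.1538] [0.6458 0.0688 0.006 ]
yellow [216 158  26  26 182] [228.0549 170.2802] [0.5962 0.0284 0.006 ]
yellow [305 175   4   4  14] [306.2857 176.5   ] [ 0.5768 -0.1921  0.006 ]
yellow [219 190   4   4  11] [220.1818 191.1818] [0.5368 0.0504 0.006 ]
yellow [283 191   3  12  20] [284.05 196.3 ] [ 0.521  -0.1281  0.006 ]
yellow [268 192   9  13  87] [271.7356 198.2414] [ 0.5158 -0.0936  0.006 ]
pad [273 213  22   6  53] [283.7736 215.2075] [ 0.4627 -0.1195  0.076 ]
pad [274 218  22   5  53] [283.8491 219.9057] [ 0.4506 -0.1194  0.076 ]
pad [275 222  21   6  52] [285.1731 224.2885] [ 0.4393 -0.1226  0.076 ]
pad [276 227  21   5  51] [285.8824 228.9216] [ 0.4274 -0.1242  0.076 ]
((284.8240051269531, 222.03201293945312), (16.27857780456543, 21.466257095336914), 79.69515228271484) [[ 0.461  -0.0911  0.076 ]
 [ 0.4705 -0.1459  0.076 ]
 [ 0.4292 -0.1525  0.076 ]
 [ 0.4198 -0.0979  0.076 ]]
rect c [[ 0.4451 -0.1218  0.076 ]]
[[[12, 139, 121], [11, 143, 164], [9, 149, 123], [10, 149, 128], [10, 151, 144], [9, 152, 171], [9, 152, 201], [10, 141, 203], [12, 137, 115]], [[12, 139, 158], [10, 149, 118], [10, 147, 120], [9, 149, 123], [9, 149, 128], [10, 149, 152], [10, 146, 195], [10, 144, 218], [11, 143, 123]], [[11, 140, 173], [9, 148, 110], [10, 149, 113], [10, 149, 118], [10, 148, 140], [12, 137, 224], [12, 134, 230], [12, 133, 230], [11, 144, 138]], [[12, 139, 167], [10, 149, 101], [9, 145, 107], [10, 148, 112], [12, 140, 209], [13, 135, 230], [13, 135, 229], [12, 137, 224], [10, 144, 122]], [[12, 135, 157], [10, 150, 109], [10, 152, 94], [9, 147, 104], [12, 139, 220], [12, 134, 229], [12, 134, 228], [11, 139, 211], [10, 148, 102]], [[12, 136, 124], [11, 135, 162], [11, 144, 115], [10, 145, 88], [12, 139, 183], [13, 136, 229], [12, 137, 218], [10, 142, 122], [9, 146, 105]]]
```

View pics/c1.png

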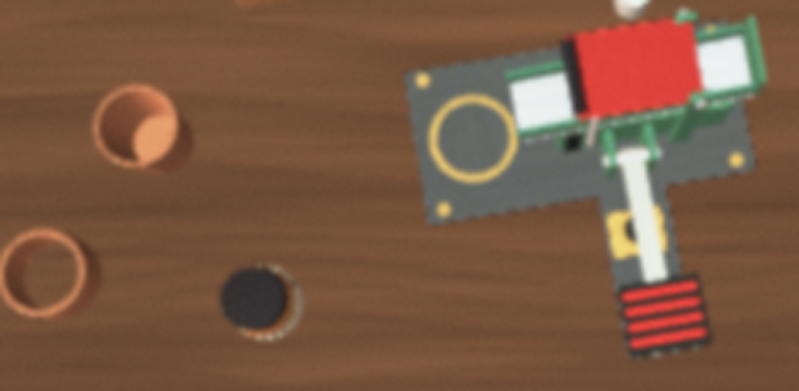

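The crop shows the cup rim centred at (135,126), i.e. full-image (129.7,167.1). The ring is clear, the pad is square to the plate, and dispenser yaw from the screws is about 9.5°. I still need the cup position.

```bash
python3 - <<'E'
from h import *
np.set_printoptions(precision=4,suppress=True)
m=imaging.camera_model("top"); im=cv2.imread("pics/top0.png"); hsv=cv2.cvtColor(im,cv2.COLOR_BGR2HSV)
print("cup",cast(m,(129.7,167.1),.07),"band",cast(m,(102.7,210),.04),"jar",cast(m,(165.5,217.5),.065))
y=cv2.inRange(hsv,(18,90,110),(35,255,255))[155:187,212:246]
c=max(cv2.findContours(y,0,1)[0],key=cv2.contourArea); e=cv2.fitEllipse(c); print(e); print("ring",cast(m,np.array(e[0])+[212,155],.006))
print(imaging.camera_model("wrist"))
E
```

```text
cup [[0.5932 0.2831 0.07  ]] band [[0.4834 0.3607 0.04  ]] jar [[0.4602 0.1874 0.065 ]]
((16.520238876342773, 15.260350227355957), (24.935203552246094, 25.132095336914062), 65.66474151611328)
ring [[0.5962 0.0271 0.006 ]]
{'fx': 310.96065919325144, 'fy': 310.96065919325144, 'cx': 253.64431499292348, 'cy': 189.68418031857794, 'T': array([[ 0.4097,  0.8844,  0.2235,  0.1945],
       [ 0.9122, -0.3967, -0.1025,  0.5977],
       [-0.002 ,  0.2459, -0.9693,  0.3832],
       [ 0.    ,  0.    ,  0.    ,  1.    ]])}
```

>>> drive_tool(deltas="87 28 -24 0 -0.082; 87 56 -48 0 -0.164; 87 84 -72 0 -0.246; 87 112 -96 0 -0.328; 87 140 -120 0 -0.41; 87 170 -145 0 -0.5; 87 205 -175 0 -0.6; 87 245 -208 0 -0.72; 87 285 -243 0 -0.84; 87 320 -273 0 -0.94; 87 337 -287 0 -0.983; 87 337 -287 0 -0.983")

```text
time_s: 1.3
position: [0.5955, 0.2804, 0.2218]
tcp_rot: [[-0.16, 0.987, 0.001], [0.987, 0.16, -0.0], [-0.001, 0.0, -1.0]]
force: [-0.4, -0.8, 0.4]
opening: 1.002
grasp_force: 0.0
```

```bash
python3 - <<'E'
from h import *
np.set_printoptions(precision=4,suppress=True)
m=imaging.camera_model("wrist"); im=imaging.capture("wrist")[:,:,::-1].copy()
s=bot.read_state(); print(s["position"],s["tcp_rot"],s["force"])
print(proj(m,[[.5932,.2831,.07]]))
cv2.imwrite("pics/w1.png",im)
E
```

```text
[0.5933 0.2821 0.2217] [[-0.1631  0.9866 -0.0017]
 [ 0.9866  0.1631  0.0002]
 [ 0.0004 -0.0017 -1.    ]] [-0.9637  0.0378 -0.7147]
[[251.9152 175.1006]]
```

View pics/w1.png

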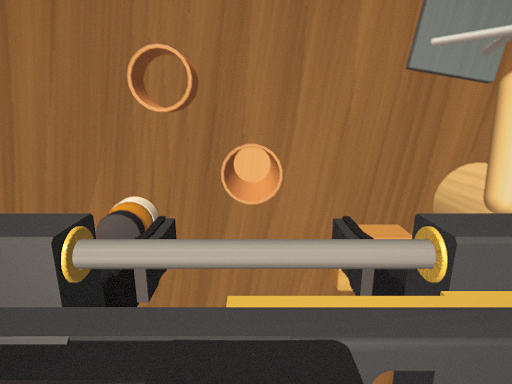

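The wrist view shows the cup rim centred near (251,174), within about 1 mm of prediction. Next I descend and grip.

>>> drive_tool(deltas="87 0 2 -40 0; 87 0 2 -80 0; 87 0 2 -115 0; 87 0 2 -140 0; 87 0 2 -160 0; 87 0 2 -172 0; 87 0 2 -177 0; 87 0 2 -177 0; 60 0 2 -177 0; 50 0 2 -177 0; 50 0 2 -177 0; 50 0 2 -177 0")

```text
time_s: 2.55
position: [0.5931, 0.2852, 0.0463]
tcp_rot: [[-0.165, 0.986, 0.001], [0.986, 0.165, 0.0], [0.0, 0.001, -1.0]]
force: [-1.5, -0.0, 4.7]
opening: 0.723
grasp_force: 20.7
```

>>> drive_tool(deltas="50 0 0 0 0; 50 0 0 0 0; 50 0 0 0 0")

```text
time_s: 2.85
position: [0.5931, 0.2853, 0.0463]
tcp_rot: [[-0.165, 0.986, 0.001], [0.986, 0.165, 0.0], [0.0, 0.001, -1.0]]
force: [-1.7, -0.4, 5.2]
opening: 0.714
grasp_force: 29.6
```

>>> drive_tool(deltas="50 0 0 8 0; 50 0 0 25 0; 50 0 -5 50 0; 50 1 -25 60 0; 50 1 -55 60 0; 50 2 -90 60 0; 50 3 -130 60 0; 50 3 -165 60 0; 50 3 -195 60 0; 50 3 -220 60 0; 50 3 -235 60 0; 50 3 -240 60 0")

```text
time_s: 4.05
position: [0.5958, 0.0438, 0.1053]
tcp_rot: [[-0.163, 0.987, -0.001], [0.987, 0.163, 0.0], [0.0, -0.001, -1.0]]
force: [0.0, 0.9, -1.9]
opening: 0.716
grasp_force: 30.0
```

>>> drive_tool(deltas="50 0 -6 0 0; 50 0 -12 0 0; 50 0 -15 0 0; 50 0 -15 0 0; 50 0 -15 0 0")

```text
time_s: 4.55
position: [0.5958, 0.0308, 0.1056]
tcp_rot: [[-0.166, 0.986, 0.0], [0.986, 0.166, 0.0], [0.0, 0.0, -1.0]]
force: [0.7, -0.4, -2.2]
opening: 0.716
grasp_force: 30.0
```

```bash
python3 - <<'E'
from h import *
s=bot.read_state(); print(s["position"],s["force"],s["opening"])
a=imaging.capture("scene")[:,:,::-1][150:280,170:350]; b=imaging.capture("top")[:,:,::-1][130:245,190:330]
cv2.imwrite("pics/p1.png",np.hstack([cv2.resize(a,(480,347),interpolation=2),cv2.resize(b,(320,347),interpolation=2)]))
E
```

```text
[0.59582437 0.03075017 0.10556799] [ 0.65940883 -0.36578885 -2.22629147] 0.715711148655727
```

View pics/p1.png

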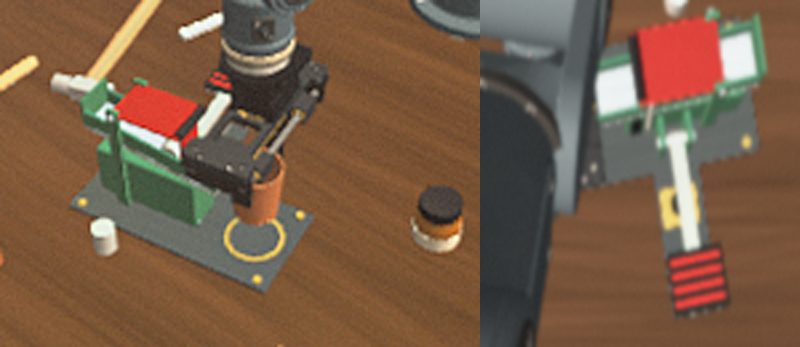

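The cup hangs over the ring (ring at (255,238) in the left panel), clear of the chute. Next I lower it until the contact is felt.

>>> drive_tool(deltas="50 0 -1 -12 0; 50 0 -1 -24 0; 50 0 -1 -34 0; 50 0 -1 -42 0; 50 0 -1 -47 0; 50 0 -1 -50 0; 50 0 -1 -52 0; 50 0 -1 -53 0; 50 0 -1 -53 0")

```text
time_s: 5.55
position: [0.596, 0.0292, 0.0527]
tcp_rot: [[-0.165, 0.986, 0.0], [0.986, 0.165, -0.0], [-0.0, 0.0, -1.0]]
force: [0.1, -0.7, -2.1]
opening: 0.713
grasp_force: 30.0
```

>>> drive_tool(deltas="50 0 0 -0.5 0; 50 0 0 -1 0; 50 0 0 -1 0")

```text
time_s: 5.85
position: [0.5961, 0.0291, 0.0523]
tcp_rot: [[-0.165, 0.986, 0.001], [0.986, 0.165, -0.0], [-0.0, 0.001, -1.0]]
force: [-0.7, -0.2, 3.1]
opening: 0.714
grasp_force: 29.7
```

Contact felt. I release and rise.

>>> drive_tool(deltas="66 0 0 0 0; 72 0 0 0 0; 78 0 0 0 0; 87 0 0 0 0; 87 0 0 0 0; 87 0 0 0 0; 87 0 0 10 0; 87 0 0 30 0; 87 0 0 60 0; 87 0 0 100 0; 87 0 0 140 0; 87 0 0 170 0")

```text
time_s: 7.05
position: [0.5966, 0.0292, 0.2251]
tcp_rot: [[-0.165, 0.986, 0.004], [0.986, 0.165, -0.0], [-0.001, 0.004, -1.0]]
force: [0.3, 0.2, -0.8]
opening: 1.0
grasp_force: 0.0
```

>>> drive_tool(deltas="60 -14 -5 0 -0.14; 40 -30 -15 0 -0.28; 20 -48 -28 0 -0.42; 0 -66 -44 0 -0.56; 0 -84 -62 0 -0.7; 0 -102 -82 0 -0.84; 0 -118 -102 0 -0.98; 0 -132 -120 0 -1.12; 0 -142 -135 0 -1.26; 0 -148 -145 0 -1.4; 0 -151 -151 0 -1.53; 0 -151 -151 0 -1.571")

```text
time_s: 8.25
position: [0.4445, -0.1226, 0.2223]
tcp_rot: [[0.987, 0.16, 0.001], [0.16, -0.987, -0.001], [0.001, 0.001, -1.0]]
force: [-0.3, -0.4, -0.6]
opening: 0.028
grasp_force: 0.0
```

```bash
python3 - <<'E'
from h import *
np.set_printoptions(precision=4,suppress=True)
m=imaging.camera_model("top"); w=imaging.camera_model("wrist")
a=imaging.capture("wrist")[:,:,::-1]; b=imaging.capture("top")[:,:,::-1]; c=imaging.capture("scene")[:,:,::-1]
s=bot.read_state(); print(s["position"],s["tcp_rot"][:,1],s["force"],s["opening"])
hsv=cv2.cvtColor(np.ascontiguousarray(b),cv2.COLOR_BGR2HSV)
print("pad in wrist",proj(w,[[.445,-.122,.076]]))
cv2.imwrite("pics/p2.png",np.vstack([np.hstack([cv2.resize(a,(400,300)),cv2.resize(b[130:230,190:323],(400,300),interpolation=2)]),np.hstack([cv2.resize(c[150:280,180:353],(400,300),interpolation=2),np.zeros((300,400,3),np.uint8)])]))
E
```

```text
[ 0.4448 -0.1219  0.2222] [ 0.1657 -0.9862  0.0005] [-0.1087  0.5732  0.1635] 0.005446523980223932
pad in wrist [[253.3527 178.2477]]
```

View pics/p2.png

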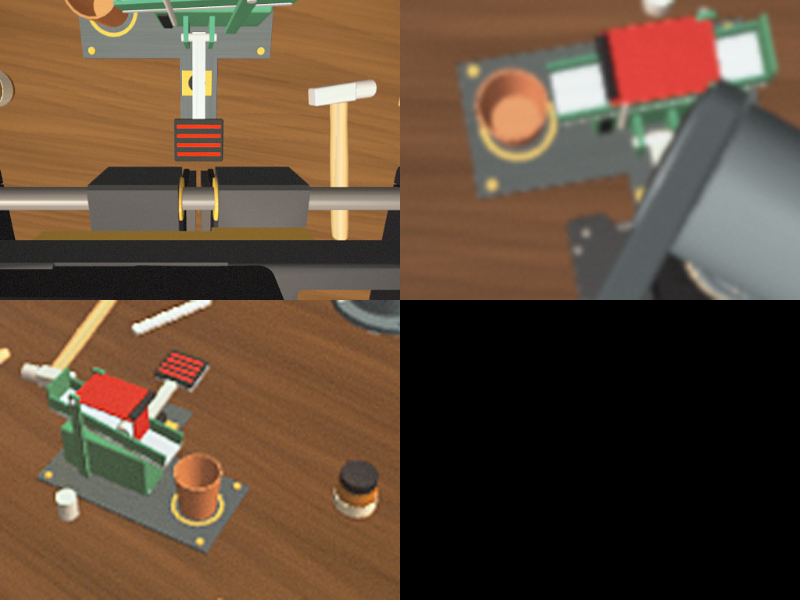

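The wrist view shows the pad centred near (255,179), as predicted. The cup stands on the ring and the lid is shut. I descend to the pad.

>>> drive_tool(deltas="0 0 0 -30 0; 0 0 0 -65 0; 0 0 0 -95 0; 0 0 0 -118 0; 0 0 0 -132 0; 0 0 0 -139 0; 0 0 0 -142 0; 0 0 0 -144 0; 0 0 0 -144 0; 0 0 0 -144 0")

```text
time_s: 9.4
position: [0.4453, -0.122, 0.0782]
tcp_rot: [[0.986, 0.165, 0.001], [0.165, -0.986, -0.001], [0.001, 0.001, -1.0]]
force: [0.7, -1.5, -0.4]
opening: 0.008
grasp_force: 0.0
```

>>> drive_tool(deltas="0 0 0 -1 0; 0 0 0 -2 0; 0 0 0 -3 0; 0 0 0 -4 0; 0 0 0 -5 0; 0 0 0 -6 0; 0 0 0 -6 0; 0 0 0 -6 0")

```text
time_s: 10.2
position: [0.4447, -0.1218, 0.0715]
tcp_rot: [[0.986, 0.165, -0.0], [0.165, -0.986, 0.0], [-0.0, -0.0, -1.0]]
force: [-1.7, -1.6, 4.5]
opening: 0.005
grasp_force: 2.0
```

>>> drive_tool(deltas="0 0 0 -2 0; 0 0 0 -4 0; 0 0 0 -6 0; 0 0 0 -8 0; 0 0 0 -10 0; 0 0 0 -12 0; 0 0 0 -12 0; 0 0 0 -12 0")

```text
time_s: 11.0
position: [0.4442, -0.1216, 0.0594]
tcp_rot: [[0.986, 0.165, -0.001], [0.165, -0.986, 0.001], [-0.001, -0.001, -1.0]]
force: [-2.7, -1.8, 5.1]
opening: 0.008
grasp_force: 2.5
```

>>> drive_tool(deltas="0 0 0 -2 0; 0 0 0 -4 0; 0 0 0 -6 0; 0 0 0 -8 0; 0 0 0 -9 0; 0 0 0 -9 0; 0 0 0 -9 0")

```text
time_s: 11.7
position: [0.4441, -0.1216, 0.0507]
tcp_rot: [[0.986, 0.165, -0.001], [0.165, -0.986, 0.001], [-0.001, -0.001, -1.0]]
force: [-3.4, -2.0, 8.3]
opening: 0.004
grasp_force: 4.1
```

>>> drive_tool(deltas="0 0 0 -1 0; 0 0 0 -2 0; 0 0 0 -2 0; 0 0 0 -2 0")

```text
time_s: 12.1
position: [0.4443, -0.1216, 0.0488]
tcp_rot: [[0.986, 0.165, -0.001], [0.165, -0.986, 0.0], [-0.001, -0.001, -1.0]]
force: [-3.7, -0.8, 9.0]
opening: 0.008
grasp_force: 4.4
```

>>> drive_tool(deltas="0 0 0 -1 0; 0 0 0 -1.5 0; 0 0 0 -1.5 0; 0 0 0 -1.5 0")

```text
time_s: 12.5
position: [0.4443, -0.1215, 0.0473]
tcp_rot: [[0.986, 0.165, -0.001], [0.165, -0.986, 0.0], [-0.001, -0.001, -1.0]]
force: [-2.6, -1.3, 9.5]
opening: 0.007
grasp_force: 4.5
```

>>> drive_tool(deltas="0 0 0 -1 0; 0 0 0 -1.5 0; 0 0 0 -1.5 0; 0 0 0 -1.5 0")

```text
time_s: 12.9
position: [0.4443, -0.1215, 0.0459]
tcp_rot: [[0.986, 0.165, -0.001], [0.165, -0.986, 0.0], [-0.001, -0.001, -1.0]]
force: [-3.7, -1.6, 9.7]
opening: 0.005
grasp_force: 4.6
```

>>> drive_tool(deltas="0 0 0 -1 0; 0 0 0 -1 0; 0 0 0 -1 0")

```text
time_s: 13.2
position: [0.4444, -0.1215, 0.0449]
tcp_rot: [[0.986, 0.165, -0.001], [0.165, -0.986, 0.0], [-0.001, -0.001, -1.0]]
force: [-2.5, -2.2, 8.8]
opening: 0.003
grasp_force: 4.7
```

>>> drive_tool(deltas="0 0 0 -1 0; 0 0 0 -1.5 0; 0 0 0 -1.5 0; 0 0 0 -1.5 0")

```text
time_s: 13.6
position: [0.4445, -0.1215, 0.0434]
tcp_rot: [[0.986, 0.165, -0.0], [0.165, -0.986, 0.0], [-0.0, -0.0, -1.0]]
force: [-2.8, -1.8, 8.6]
opening: 0.006
grasp_force: 4.8
```

>>> drive_tool(deltas="0 0 0 -1 0; 0 0 0 -1.5 0; 0 0 0 -1.5 0; 0 0 0 -1.5 0")

```text
time_s: 14.0
position: [0.4446, -0.1215, 0.0419]
tcp_rot: [[0.986, 0.165, -0.0], [0.165, -0.986, 0.0], [-0.0, -0.0, -1.0]]
force: [-2.6, -0.9, 8.9]
opening: 0.004
grasp_force: 4.9
```

>>> drive_tool(deltas="0 0 0 -1 0; 0 0 0 -1.5 0; 0 0 0 -1.5 0; 0 0 0 -1.5 0")

```text
time_s: 14.4
position: [0.4447, -0.1215, 0.0405]
tcp_rot: [[0.986, 0.165, 0.0], [0.165, -0.986, 0.0], [0.0, -0.0, -1.0]]
force: [-2.3, -1.3, 9.7]
opening: 0.006
grasp_force: 5.0
```

>>> drive_tool(deltas="0 0 0 -1 0; 0 0 0 -1 0; 0 0 0 -1 0")

```text
time_s: 14.7
position: [0.4448, -0.1215, 0.0395]
tcp_rot: [[0.986, 0.165, 0.0], [0.165, -0.986, 0.0], [0.0, -0.0, -1.0]]
force: [-1.8, -0.1, 10.3]
opening: 0.003
grasp_force: 5.1
```

>>> drive_tool(deltas="0 0 0 -1 0; 0 0 0 -1.5 0; 0 0 0 -1.5 0; 0 0 0 -1.5 0")

```text
time_s: 15.1
position: [0.4449, -0.1215, 0.038]
tcp_rot: [[0.986, 0.164, 0.0], [0.164, -0.986, 0.0], [0.001, -0.0, -1.0]]
force: [-1.6, -0.7, 10.6]
opening: 0.005
grasp_force: 5.2
```

>>> drive_tool(deltas="0 0 0 -1 0; 0 0 0 -1 0; 0 0 0 -1 0")

```text
time_s: 15.4
position: [0.445, -0.1215, 0.037]
tcp_rot: [[0.986, 0.164, 0.001], [0.164, -0.986, 0.0], [0.001, -0.0, -1.0]]
force: [-1.8, -0.2, 10.1]
opening: 0.009
grasp_force: 5.3
```

>>> drive_tool(deltas="0 0 0 -1 0; 0 0 0 -1 0; 0 0 0 -1 0")

```text
time_s: 15.7
position: [0.4451, -0.1215, 0.0361]
tcp_rot: [[0.986, 0.164, 0.001], [0.164, -0.986, 0.0], [0.001, -0.0, -1.0]]
force: [-1.2, 0.4, 10.6]
opening: 0.006
grasp_force: 5.5
```

>>> drive_tool(deltas="0 0 0 -1 0; 0 0 0 -1 0; 0 0 0 -1 0")

```text
time_s: 16.0
position: [0.4453, -0.1214, 0.0354]
tcp_rot: [[0.986, 0.164, 0.001], [0.164, -0.986, 0.0], [0.001, 0.0, -1.0]]
force: [-2.2, 1.1, 14.1]
opening: 0.006
grasp_force: 6.8
```

The stop has been felt (10.6 → 14 N). I hold here and check the slug.

>>> drive_tool(deltas="0 0 0 -0.2 0; 0 0 0 -0.2 0; 0 0 0 -0.2 0; 0 0 0 -0.2 0; 0 0 0 -0.2 0; 0 0 0 -0.2 0; 0 0 0 -0.2 0; 0 0 0 -0.2 0; 0 0 0 -0.2 0; 0 0 0 -0.2 0; 0 0 0 -0.2 0; 0 0 0 -0.2 0")

```text
time_s: 17.2
position: [0.4453, -0.1215, 0.0353]
tcp_rot: [[0.986, 0.164, 0.002], [0.164, -0.986, -0.0], [0.001, 0.0, -1.0]]
force: [-0.5, 0.9, 13.7]
opening: 0.005
grasp_force: 7.1
```

```bash
python3 - <<'E'
from h import *
b=imaging.capture("top")[:,:,::-1]; c=imaging.capture("scene")[:,:,::-1]
print(bot.read_state()["force"])
cv2.imwrite("pics/p3.png",np.hstack([cv2.resize(b[130:230,190:323],(400,300),interpolation=2),cv2.resize(c[150:280,180:353],(400,300),interpolation=2)]))
E
```

```text
[-2.02795772  0.31270873 14.24692744]
```

View pics/p3.png

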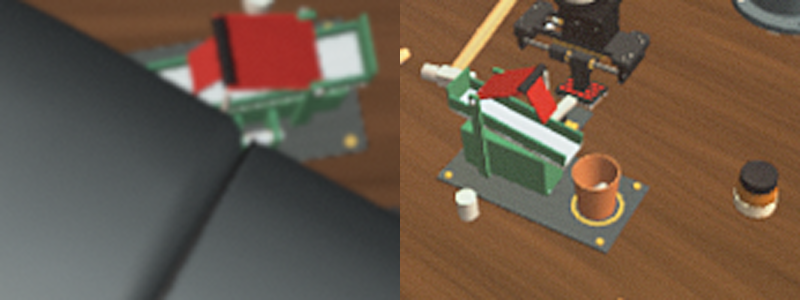

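The scene view shows the lid open and the slug inside the cup at about (600,187) in the crop. I hold a moment more, then ease up at about 20 mm/s.

>>> drive_tool(deltas="0 0 0 0 0; 0 0 0 0 0; 0 0 0 0 0; 0 0 0 0 0; 0 0 0 1 0; 0 0 0 2 0; 0 0 0 4 0; 0 0 0 6 0; 0 0 0 8 0; 0 0 0 10 0; 0 0 0 12 0; 0 0 0 13 0")

```text
time_s: 18.5
position: [0.4442, -0.1215, 0.0478]
tcp_rot: [[0.986, 0.165, -0.001], [0.165, -0.986, 0.0], [-0.001, -0.001, -1.0]]
force: [-3.6, -1.7, 8.6]
opening: 0.002
grasp_force: 4.4
```

>>> drive_tool(deltas="0 0 0 1 0; 0 0 0 3 0; 0 0 0 5 0; 0 0 0 7 0; 0 0 0 9 0; 0 0 0 11 0; 0 0 0 13 0; 0 0 0 15 0; 0 0 0 17 0; 0 0 0 18 0; 0 0 0 19 0; 0 0 0 20 0")

```text
time_s: 19.7
position: [0.4449, -0.1215, 0.0675]
tcp_rot: [[0.986, 0.165, 0.0], [0.165, -0.986, 0.0], [0.0, -0.0, -1.0]]
force: [-1.2, -0.3, 4.9]
opening: 0.005
grasp_force: 2.6
```

>>> drive_tool(deltas="0 0 0 1 0; 0 0 0 2 0; 0 0 0 3 0; 0 0 0 4 0; 0 0 0 5 0; 0 0 0 6 0; 0 0 0 7 0; 0 0 0 8 0; 0 0 0 9 0; 0 0 0 10 0; 0 0 0 11 0; 0 0 0 12 0")

```text
time_s: 20.9
position: [0.4439, -0.1216, 0.079]
tcp_rot: [[0.986, 0.165, -0.002], [0.165, -0.986, 0.001], [-0.002, -0.001, -1.0]]
force: [0.5, 0.3, 0.0]
opening: 0.006
grasp_force: 0.0
```

Pad released. I rise clear.

>>> drive_tool(deltas="0 0 0 5 0; 0 0 0 20 0; 0 0 0 45 0; 0 0 0 75 0; 0 0 0 100 0; 0 0 0 115 0; 0 0 0 120 0; 0 0 0 120 0; 0 0 0 120 0; 0 0 0 120 0")

```text
time_s: 21.9
position: [0.4441, -0.1214, 0.1983]
tcp_rot: [[0.986, 0.165, -0.002], [0.165, -0.986, 0.001], [-0.002, -0.002, -1.0]]
force: [-0.0, -0.4, -0.9]
opening: 0.006
grasp_force: 0.0
```

```bash
python3 - <<'E'
from h import *
b=imaging.capture("top")[:,:,::-1]; c=imaging.capture("scene")[:,:,::-1]
print(bot.read_state()["force"])
cv2.imwrite("pics/p4.png",np.hstack([cv2.resize(b[130:230,190:323],(400,300),interpolation=2),cv2.resize(c[150:280,180:353],(400,300),interpolation=2)]))
E
```

```text
[ 0.95231979  0.49361789 -0.18465144]
```

View pics/p4.png

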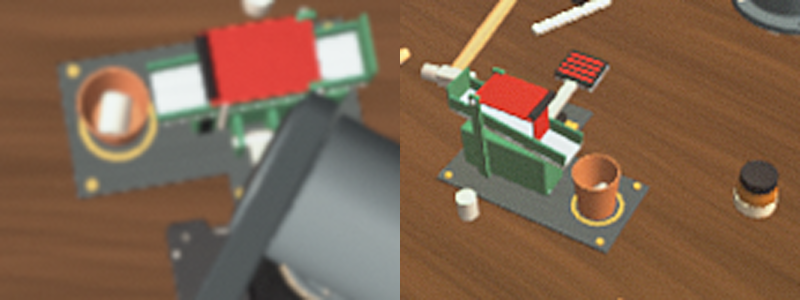

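The lid is shut, and the slug lies in the cup at (114,113) in the left panel. The cup is upright on the ring.

```bash
python3 -c "
from rig import bot
print(bot.hand_in())"
```

```text
the job is handed in; nothing more can be done
None
```

The job is handed in (no verdict was returned): the last pictures show the loaded cup upright on the brass ring with the tin slug inside and the lid shut; the pedal was pressed to about 14 N and eased up at about 20 mm/s.

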